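# Fit a fresh bayonet filter to the bench dust extractor and start it

## Task

Fit the fresh blue-and-white filter cartridge to the dust extractor's port: push it in against the spring, turn it a quarter turn clockwise, and release it so that it springs up and locks. Once it is locked, throw the extractor's red start lever fully over to the back. Leave the used grey-and-brown cartridge in the rack and don't disturb the other things on the bench.

Things in the scene. Friction and masses are not known exactly. Their poses are not given: they have to be found in the camera images.
- fresh: Fresh filter cartridge, 118 mm tall, about 0.25 kg, same after a half turn: white pleated drum (diameter 80, z 36 to 82 mm), blue end caps, blue grip bar on top. Origin at the centre of its lower end, z up its axis. Below the drum a stem, diameter 44, tapered to 28 over its lowest 9 mm.
- fresh_grip (a point): Centre of the fresh cartridge's flat-sided blue grip bar, 100 mm above its origin: 62 mm long (own x, in line with the pins), 18 wide (own y), 36 high, standing on the drum. The place to grasp.
- fresh_pins (a point): Point on the cartridge's axis level with its two bayonet pins, 13 mm above its origin. The pins are round, diameter 11 mm, along its own +x and -x, tips 33 mm from the axis.
- spent: Used cartridge, same shape and frame, with brown drum and grey grip and caps. It stands in the other place of the rack and stays there.
- rack: Wooden rack fixed to the bench, 120 (x) x 290 (y) mm, origin at the centre of its underside. Two rails along y, 56 mm apart, tops at z 62. The two cartridges hang about 125 mm apart along y, drum undersides on the rails (origins 36 mm lower), grips and pins within about 20 degrees of the rack's y: they lift straight out.
- extractor: Bench dust extractor, yellow and black, fixed to the bench, 220 (x) x 250 (y) mm; origin at the centre of its underside; its front looks along its own -x. Yellow deck at z 66 mm, black motor box (x 10 to 106 mm, y -116 to -20 mm) up to z 135 mm. The port and the lever are on it.
- port (a point): Centre of the bayonet port's mouth, top of its grey-topped black collar (outer diameter 98), 110 mm above the bench; axes as the extractor's. Bore 48 wide for the stem, with two slots for the pins, 15 wide, along +x and -x (white marks). The collar is 12 mm deep beside the slots; pins pass below it once the cartridge's origin is over 30.5 mm below the mouth; at 36 the drum meets the collar.
- lock (a point): Point on the port's axis where the locked cartridge's origin comes to rest, 24.5 mm below the mouth; axes as the extractor's. Pushed 33 to 34 mm in, the cartridge turns a quarter turn clockwise (seen from above) to stops just past the green dots at the port's +y and -y; the other way is blocked. Let go there, the spring lifts the pins into 15 mm wide pockets: locked, grip along y.
- plunger (a joint): Orange sprung plunger in the port, m: 0 = up (its top 14.5 mm below the mouth), grows as it is pressed, to 0.025. Pushes back with 4 N plus 0.5 N per mm (about 13 N when the cartridge is 33 mm in), more than the cartridge's weight: an unturned cartridge rests on it with the pins in the slots, not locked. About 0.010 when locked.
- start (a joint): Red start lever on the extractor's deck, rad: 0 = off, leaning to the extractor's front (-x); it swings to the back (+x), 1.0 = fully over. It is stiff and stays where it is left. It starts between 0 and 0.15.
- start_tip (a point): Tip of the red start lever; the lever is about 80 mm long, with its pivot 68 mm in front of (-x) and 75 mm to the right (-y) of the extractor's origin; it swings in the extractor's x-z plane.
- screwdriver: Orange-handled screwdriver lying on the bench, 200 mm long: leave alone.
- mallet: Dark wooden-handled hammer, 270 mm, lying: leave alone.
- glue: White glue bottle with orange cap, diameter 64, 180 mm tall: leave alone.
- square: Combination square, steel rule 200 mm with blue head, lying flat: leave alone.
- offcut: Pale wood offcut, 170 x 60 x 20 mm: leave alone.
- mug: Blue mug, diameter 80, 90 mm tall: leave alone.
- clamp: Orange and black spring clamp, 150 mm, lying: leave alone.
Things that resemble listed ones, but are neither listed nor needed, are in the scene too. What is shaped like the fresh but turquoise is not meant.

How it is judged (in metres and radians):
On the way, in this order (a step that is already met when the one before it is completed fails the run):
1. the fresh cartridge is locked in the port (horizontal distance between fresh and port below 0.005 m and z of fresh in the frame of port between -0.0275 and -0.0215 m and angle between the x axis of fresh and the y axis of port, either way round below 0.15 rad and angle between fresh's own z axis and vertical below 0.08 rad), for 0.3 s.
2. the start lever is fully over to the back (value of joint start above 0.85 rad), for 0.2 s.
At the end, for the whole second after the job is handed in: The fresh cartridge is locked in the port: on its axis within 5 mm, its origin 21.5 to 27.5 mm below the mouth, its grip within 0.15 rad of the port's y axis, upright within 0.08 rad and at rest; the start lever is beyond 0.85 rad; the used cartridge is within 30 mm of where it was (all of step 1 and linear speed of fresh below 0.02 m/s and value of joint start above 0.85 rad and distance of spent from where it was at the start of the episode below 0.03 m); the robot touches nothing.
It fails at once if the used cartridge is moved by over 30 mm (distance of spent from where it was at the start of the episode above 0.03 m).
It fails at once if a bystander is moved by over 30 mm (distance of any of screwdriver, mallet, glue, square, offcut, mug, clamp from where it was at the start of the episode above 0.03 m).
It also fails if it takes over 58 s, if anything falls off the work surface, if the arm or the gripper's body presses on something with over 40 N, if the wrist force passes 120 N, or if a joint passes its speed limit or range.

## Robot

A 6-joint arm with a two-finger parallel gripper is mounted at the origin on the work surface. World frame = base frame: x ahead of the robot, y to its left, z up, the work surface at z = 0. Lengths are in mm, angles in rad, forces in N, time in s.
With the tool pointing down it reaches from about 350 to 975 mm from the base axis. Payload 7.1 kg.
Tool frame: the origin (TCP) lies between the finger pads; the fingertips stand 17 mm ahead of it and the grasp point (between the pads) lies 2 mm behind it (tip_reach is the y of the fingertips in the tool frame, in mm); y points along the fingers, x is the direction in which the jaws open and shut, and the axes are right-handed (so a half turn about y gives the same grasp; the last joint's range is limited). The gripper opens to 88 mm and grips with 3 to 60 N. Pads are 20 mm wide; open, the fingers measure 115 mm over their backs; the gripper's body (75 mm by 178 mm) begins 61 mm behind the grasp point.
Start: joints at [1.233, 0.423, 1.63, -0, 1.089, -0.019], TCP at [195.86, 593.501, 239.675] pointing down, gripper open.
Joint ranges: [-3, 3], [-0.9, 2.11], [0.09, 2.58], [-1.31, 4.45], [0.11, 2.69], [-2.54, 2.54]. Speed limits (rad/s): [2.39, 2.39, 3.01, 3.14, 3.14, 3.14].

## Interface

Orientations are given as a rotation vector (axis times angle).
In Python, from workcell import get_obs, get_image, camera_model, close_job, silhouettes, tip_of, tip_reach gives the robot as it stands. The module is installed in compiled form; this text tells all that it offers.
- The arm moves only by the tool arm_command, never from a script. Its argument "targets" is a list of rows, each a list of 4 numbers: the shift along the tool's x, y, z in mm, then the turn about the tool's y in rad. A call has 1 to 20 rows; each row shifts and turns the commanded pose from where the row before left it, along the tool's axes as they then stand; what a row does not reach is not made up. A row lasts 1/12 s, in which the tool goes at most 41.7 mm and 7.16 degrees, less where a joint would pass 70% of its speed; a pose out of reach is approached as far as the arm can. A call is refused whole if a number of a shift passes 41.7 or a number of a turn 0.125, either way. A call with a gripper value outside its range is refused whole. "gripper" is the opening in per cent of the stroke, from 0 (shut) to 100 (fully open), set as the call begins (left out, the last holds). The fingers move at their own pace and stop on an object; the grip force is fixed at half the most. Time passes only in rows, so rows that do not move let the fingers close. It gives the time, the measured TCP pose, the force and the opening at its end, in the units of the state.
- get_obs(): the state, without advancing time (a new reading comes with each control period).
- get_image(name): name is "scene" or "top"; returns the picture (480x640x3 uint8, blue, green, red); there is no depth.
- camera_model(name): a dict with "mtx" (3x3 intrinsics, pixels), "dist" ([k1, k2, p1, p2, k3] as OpenCV has them; the pictures are not rectified), "position" and "orientation" of the camera in the world. Camera axes: x right, y up, looking along -z (the intrinsics and any distortion apply to the point x, -y, -z); pixel columns grow to the right and rows downward; lengths in mm; the calibration is good to about 2 mm. A picture is of the moment at which its call begins. camera_model takes no time and is no camera call.
- close_job(): hands the job in, once; it reports no verdict.
Trained networks look in the newest picture that a camera, given by its name, has taken for a name from the list of things; names that differ only in an ending like _2 or _b are one class to them, and where a whole thing is asked for, a point or a joint stands for the part that bears it (a point fixed in the world has none). Each returns a list of dicts, best first, with "conf" (0 to 1); they miss things now and then, are a little off and sometimes report something else, mostly with a low value. They report only what shows in the picture. A call takes as long as a camera call. They do not tell look-alikes from the thing itself.
- silhouettes(camera, thing): "pixels" (480x640 bool, what is visible of it) and "at" ([column, row] in pixels, amid what is visible of it).
- tip_of(camera, thing): "at" ([column, row] in pixels: a listed point, or the origin of a listed thing).
The state is a dict: "t": time; "qpos": joint angles; "qvel": joint speeds; "joint_torque": joint torques, N m; "ee_pos": TCP position; "orientation": TCP orientation; "ft_force": force on the tool from outside, world axes, zero at the start; "moment": the same for the moment, N m; "width": finger opening in mm.
Only numpy, scipy, OpenCV 4.12 (cv2) and the standard library are available. Lean on these libraries where they do the work, as an engineer would, in place of code of your own. Each camera call takes 0.05 s, during which the arm holds its last target. There are 200 camera calls.

## Working session

There is one attempt and no reset: what is moved stays moved. The work goes in short steps, Python scripts to look and compute and a tool call to move; the robot and the scene stay as the last step left them, time stands still between calls to the robot, and variables do not carry over. Pictures are saved under pics/ and viewed, about 8 in all and at most 12, crops included, and the job is handed in when it is done.

Besides the shell and the picture viewer there is one more tool, called in YAML: its name, and indented under it one key for each argument. arm_command: Moves the arm, as the interface text tells. Its arguments: {"type":"object","properties":{"targets":{"type":"array","items":{"type":"array","items":{"type":"number"}}},"gripper":{"type":"number"}},"required":["targets"]}

```bash
mkdir -p pics; cat > h.py <<'E'
import numpy as np,cv2
from scipy.spatial.transform import Rotation as R
from workcell import *
def cam(n):
    c=camera_model(n);o=np.array(c["orientation"],float)
    Rm=R.from_rotvec(o).as_matrix() if o.size==3 else o.reshape(3,3)
    return np.array(c["mtx"],float),np.array(c["dist"],float),np.array(c["position"],float),Rm
def ray(n,px):
    K,d,p,Rm=cam(n);u=cv2.undistortPoints(np.array([[px]],float),K,d)[0,0]
    return p,Rm@np.array([u[0],-u[1],-1.])
def onz(n,px,z):
    p,v=ray(n,px);return p+v*(z-p[2])/v[2]
def proj(n,X):
    K,d,p,Rm=cam(n);q=(np.atleast_2d(X)-p)@Rm*[1,-1,-1]
    return cv2.projectPoints(q,np.zeros(3),np.zeros(3),K,d)[0][:,0]
def tri(pa,pb):
    A=[];b=[]
    for n,px in (("scene",pa),("top",pb)):
        p,v=ray(n,px);v/=np.linalg.norm(v);M=np.eye(3)-np.outer(v,v);A.append(M);b.append(M@p)
    return np.linalg.solve(sum(A),sum(b))
E
python3 - <<'E'
from h import *
np.set_printoptions(precision=1,suppress=True)
for n in("scene","top"):
    cv2.imwrite(f"pics/{n}0.png",get_image(n)); print(n,camera_model(n)["position"],camera_model(n)["orientation"])
    for t in("fresh","fresh_grip","spent","port","start_tip","extractor","rack"):
        print(t,[(np.round(r["at"],1).tolist(),round(r["conf"],2)) for r in tip_of(n,t)[:4]])
o=get_obs();print(o)
E
```

```text
scene [1986.  -162.9 1194.1] [0.8 0.7 1.4]
fresh [([300.8, 290.8], 0.74), ([355.5, 278.6], 0.7), ([354.5, 275.7], 0.6), ([449.6, 275.0], 0.24)]
fresh_grip [([357.3, 249.2], 0.97), ([301.3, 269.9], 0.81)]
spent [([391.2, 285.4], 0.72), ([311.3, 251.9], 0.28)]
port [([246.8, 265.1], 0.61)]
start_tip [([247.1, 273.1], 0.63), ([201.6, 234.1], 0.48)]
extractor [([230.4, 296.9], 0.85)]
rack []
top [ 316.8    5.2 1227.4] [ 0.1 -0.1 -1.6]
fresh [([313.2, 212.6], 0.83), ([242.5, 224.7], 0.75), ([246.8, 223.1], 0.66)]
fresh_grip [([242.7, 216.3], 0.89), ([314.5, 203.8], 0.68)]
spent [([205.2, 211.4], 0.65)]
port [([374.0, 202.2], 0.76), ([125.5, 238.0], 0.52), ([301.8, 129.7], 0.39)]
start_tip [([442.6, 236.6], 0.49)]
extractor [([390.6, 210.8], 0.71)]
rack [([223.1, 215.4], 0.73)]
{'t': 0.8, 'qpos': array([ 1.2,  0.4,  1.6,  0. ,  1.1, -0. ]), 'qvel': array([-0., -0.,  0.,  0., -0., -0.]), 'joint_torque': array([ -0. , -54.5, -27.4,   0.1,   0. ,  -0. ]), 'ee_pos': array([195.8, 593.5, 239.7]), 'orientation': array([-1.3, -1. ,  1. ]), 'ft_force': array([-0.2,  0.7,  0.5]), 'moment': array([ 0., -0., -0.]), 'width': 88.26310030255542}
```

View pics/scene0.png

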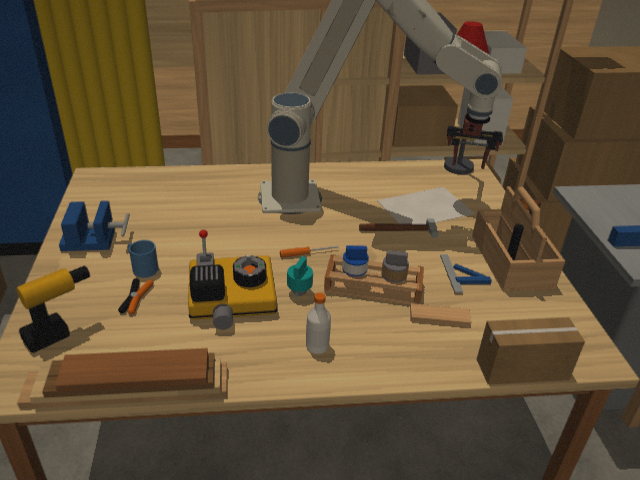

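View pics/top0.png

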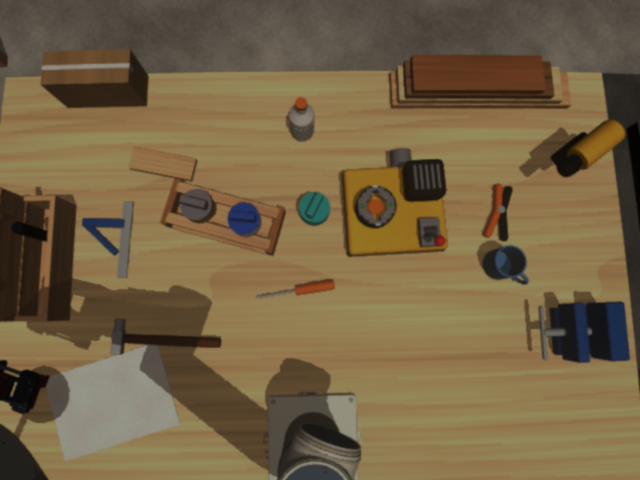

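The scene picture shows the fresh cartridge at (356,258), the used one at (396,264), the port at (249,270) and the lever tip at (203,234). In the top picture, fresh is at (244,218), the turquoise look-alike at (314,208), the port at (376,206) and the lever knob at (440,241).

```bash
python3 - <<'E'
from h import *
np.set_printoptions(precision=1,suppress=True)
t=cv2.imread("pics/top0.png")
a=cv2.resize(t[190:250,210:280],None,fx=5.5,fy=5.5,interpolation=cv2.INTER_CUBIC)
b=cv2.resize(t[150:260,335:455],None,fx=3.3,fy=3.3,interpolation=cv2.INTER_CUBIC)
H=max(a.shape[0],b.shape[0]);c=np.zeros((H,a.shape[1]+b.shape[1],3),np.uint8);c[:a.shape[0],:a.shape[1]]=a;c[:b.shape[0],a.shape[1]:]=b
cv2.imwrite("pics/crop1.png",np.clip(c*1.5,0,255).astype(np.uint8))
print("grip tri",tri([357.3,249.2],[242.7,216.3]),onz("top",[242.7,216.3],126))
print("port tri",tri([246.8,265.1],[374,202.2]),onz("top",[374,202.2],110),onz("scene",[246.8,265.1],110))
print("lever",tri([203,234],[440.5,240.5]))
# yellow deck
h=cv2.cvtColor(t,cv2.COLOR_BGR2HSV);m=cv2.inRange(h,(18,170,90),(32,255,255));m[:,:330]=0;m[:,460:]=0;m[:140]=0;m[270:]=0
cs=max(cv2.findContours(m,0,2)[0],key=cv2.contourArea);P=np.array([onz("top",p[0],66)[:2] for p in cs],np.float32)
print("deck",cv2.minAreaRect(P),cv2.boxPoints(cv2.minAreaRect(P)))
E
```

```text
grip tri [537.9 158.1 132.5] [538.9 157.1 126. ]
port tri [ 571.  -163.2  111.9] [ 571.9 -156.3  110. ] [ 566.7 -170.3  110. ]
lever [ 469.  -298.3  158.5]
deck ((564.7681274414062, -214.72598266601562), (217.817138671875, 245.41610717773438), 2.2673914432525635) [[ 451.1  -96.4]
 [ 460.8 -341.6]
 [ 678.4 -333. ]
 [ 668.7  -87.8]]
```

View pics/crop1.png

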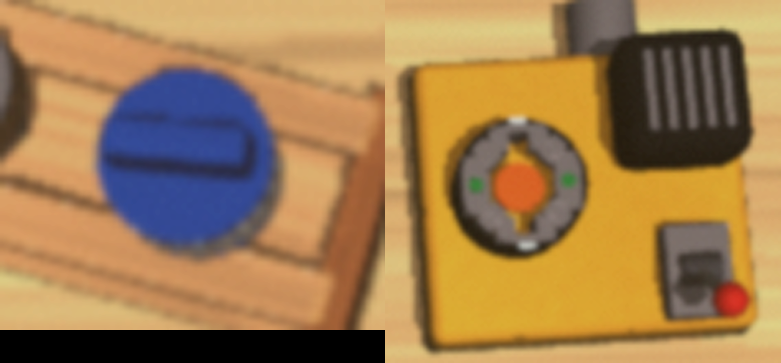

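```bash
python3 - <<'E'
from h import *
np.set_printoptions(precision=1,suppress=True)
f=lambda u,v:onz("top",[210+u/5.5-.4,190+v/5.5-.4],0)
A=lambda u,v,z:onz("top",[210+(u+.5)/5.5-.5,190+(v+.5)/5.5-.5],z)
B=lambda u,v,z:onz("top",[335+(u-385+.5)/3.3-.5,150+(v+.5)/3.3-.5],z)
print("cap",A(187,159,108)[:2],"griptop",A(178,139,144)[:2])
for e in([(120,116),(240,124)],[(106,153),(248,166)]):
    d=(A(*e[1],144)-A(*e[0],144));print("bar yaw",np.degrees(np.arctan2(d[1],d[0])),np.linalg.norm(d))
w1,w2,g1,g2=B(517,120,110),B(527,245,110),B(476,185,110),B(568,181,110)
print("port",(w1+w2)/2,(g1+g2)/2);d=w1-w2;print(np.degrees(np.arctan2(d[1],d[0])));d=g1-g2;print(np.degrees(np.arctan2(d[1],d[0]))-90)
C=(w1+w2)/2;print("proj port scene",proj("scene",C),"grip in scene",proj("scene",[*A(187,159,108)[:2],126]))
s=cv2.imread("pics/scene0.png")
a=cv2.resize(s[225:325,180:290],None,fx=5,fy=5,interpolation=cv2.INTER_CUBIC)
b=cv2.resize(s[235:285,335:385],None,fx=5,fy=5,interpolation=cv2.INTER_CUBIC)
c=np.zeros((500,800,3),np.uint8);c[:,:550]=a;c[:250,550:]=b
cv2.imwrite("pics/crop2.png",np.clip(c*1.5,0,255).astype(np.uint8))
o=get_obs();print(R.from_rotvec(o["orientation"]).as_matrix(),tip_reach)
E
```

```text
cap [537.2 157.4] griptop [538.7 156.3]
bar yaw -94.80930186451637 50.79158804848219
bar yaw -96.2390480676696 60.10804584790329
port [ 565.4 -161.3  110. ] [ 564.7 -161.3  110. ]
2.215091078322852
1.7202319163689026
proj port scene [[249.9 264.7]] grip in scene [[356.2 250.9]]
[[ 0.3 -0.  -0.9]
 [ 0.9 -0.   0.3]
 [-0.  -1.   0. ]] 17.0
```

View pics/crop2.png

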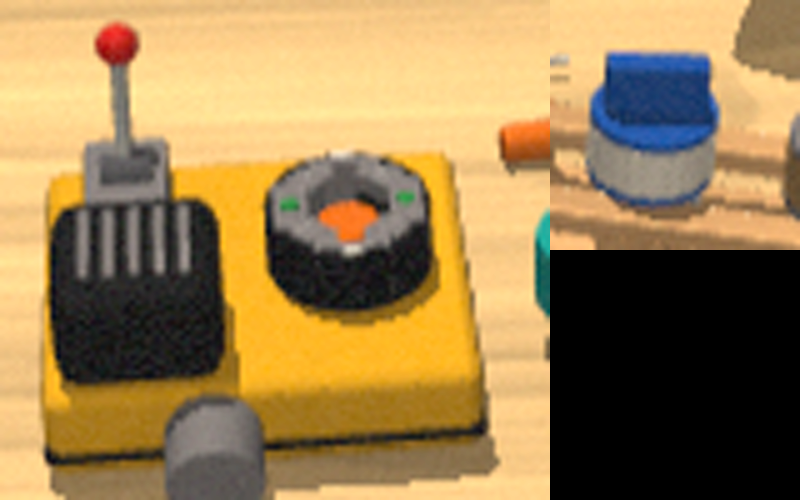

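Port is (565,-161), yaw 2°; both views agree to about 1 px. Grip is (537.7,157), bar yaw about 84.5°. Next I plan the approach.

```bash
cat >> h.py <<'E'
def yawof(o): 
    x=R.from_rotvec(o["orientation"]).as_matrix()[:,0];return np.arctan2(x[1],x[0])
def plan(p,psi,legs):
    "legs: (x,y,z,yaw_deg,step); turn happens first, then straight move"
    p=np.array(p,float)
    for x,y,z,yd,st in legs:
        dt=-(np.radians(yd)-psi)
        if abs(dt)>.002:
            n=int(np.ceil(abs(dt)/.122));print("turn",n,"x [0,0,0,%.4f]"%(dt/n));psi-=dt
        d=np.array([x,y,z])-p
        c,s=np.cos(psi),np.sin(psi);v=np.array([d[0]*c+d[1]*s,-d[2],-d[0]*s+d[1]*c])
        if np.abs(v).max()>.3:
            n=int(np.ceil(np.linalg.norm(v)/st));print("move",n,"x",np.round(v/n,2),"total",np.round(v,1))
        p=p+d
def st():
    o=get_obs();print("t",round(o["t"],2),"p",np.round(o["ee_pos"],1),"yaw",round(np.degrees(yawof(o)),2),"F",np.round(o["ft_force"],1),"w",round(o["width"],1),"q6",round(o["qpos"][5],2),"ydir",np.round(R.from_rotvec(o["orientation"]).as_matrix()[:,1],3));return o
E
python3 - <<'E'
from h import *
o=st();plan(o["ee_pos"],yawof(o),[(195.8,593.5,239.7,-5.5,30),(300,300,239.7,-5.5,30),(537.7,157,200,-5.5,30)])
E
```

```text
t 0.8 p [195.8 593.5 239.7] yaw 71.73 F [-0.2  0.7  0.5] w 88.3 q6 -0.02 ydir [-0. -0. -1.]
turn 12 x [0,0,0,0.1123]
move 11 x [ 11.99  -0.   -25.65] total [ 131.9   -0.  -282.2]
move 10 x [ 25.03   3.97 -11.96] total [ 250.3   39.7 -119.6]
```

arm_command:
  targets:
    - [0,0,0,0.1123]
    - [0,0,0,0.1123]
    - [0,0,0,0.1123]
    - [0,0,0,0.1123]
    - [0,0,0,0.1123]
    - [0,0,0,0.1123]
    - [0,0,0,0.1123]
    - [0,0,0,0.1123]
    - [0,0,0,0.1123]
    - [0,0,0,0.1123]
    - [0,0,0,0.1123]
    - [0,0,0,0.1123]
  gripper: 70

```text
t: 1.8
ee_pos: [195.9, 593.5, 239.7]
orientation: [-1.569, 0.079, -0.079]
ft_force: [0.1, -0.4, -0.3]
width: 61.4
```

arm_command:
  targets:
    - [12,0,-25.65,0]
    - [12,0,-25.65,0]
    - [12,0,-25.65,0]
    - [12,0,-25.65,0]
    - [12,0,-25.65,0]
    - [12,0,-25.65,0]
    - [12,0,-25.65,0]
    - [12,0,-25.65,0]
    - [12,0,-25.65,0]
    - [12,0,-25.65,0]
    - [12,0,-25.65,0]

```text
t: 2.72
ee_pos: [300.6, 298.8, 239.9]
orientation: [-1.569, 0.074, -0.075]
ft_force: [0.8, 0.1, 0.1]
width: 61.5
```

arm_command:
  targets:
    - [25,4,-12,0]
    - [25,4,-12,0]
    - [25,4,-12,0]
    - [25,4,-12,0]
    - [25,4,-12,0]
    - [25,4,-12,0]
    - [25,4,-12,0]
    - [25,4,-12,0]
    - [25,4,-12,0]
    - [25,4,-12,0]
    - [0,0,0,0]
    - [0,0,0,0]

```text
t: 3.72
ee_pos: [538.3, 156.0, 199.3]
orientation: [-1.57, 0.077, -0.076]
ft_force: [0.1, 0.0, 0.4]
width: 61.8
```

```bash
python3 - <<'E'
from h import *
o=st();plan(o["ee_pos"],yawof(o),[(537.7,157,129.5,-5.5,12)])
for n in("scene","top"):
    im=get_image(n)
    if n=="scene":c=cv2.resize(im[190:310,290:430],None,fx=5,fy=5,interpolation=cv2.INTER_CUBIC)
cv2.imwrite("pics/c3.png",np.clip(c*1.4,0,255).astype(np.uint8))
print(proj("scene",[o["ee_pos"],o["ee_pos"]-[0,0,17]]))
E
```

```text
t 3.72 p [538.3 156.  199.3] yaw -5.6 F [0.1 0.  0.4] w 61.8 q6 0.36 ydir [-0. -0. -1.]
move 6 x [-0.12 11.63  0.16] total [-0.7 69.8  1. ]
[[357.72466142 230.87223681]
 [357.27903479 235.65700294]]
```

View pics/c3.png

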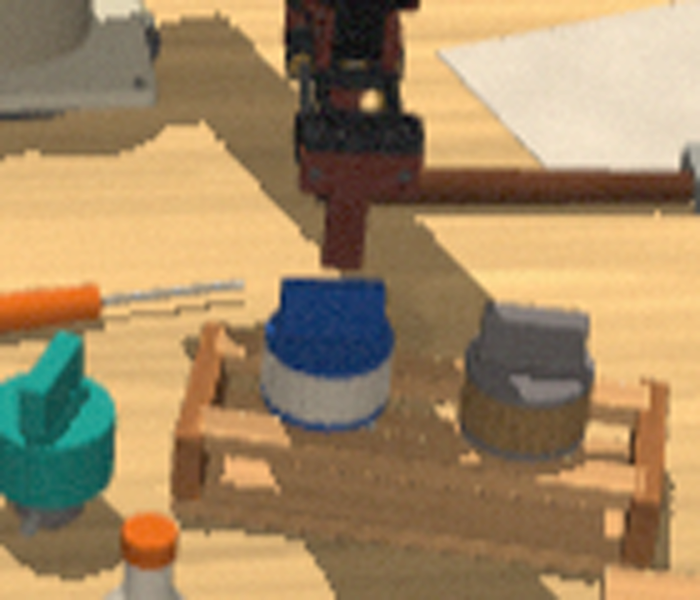

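The crop shows the gripper's finger at (343,230), centred over the blue bar at (333,320). I descend and grip.

arm_command:
  targets:
    - [-0.5,14,1,0]
    - [0,14,0,0]
    - [0,14,0,0]
    - [0,14,0,0]
    - [0,14,0,0]
    - [0,0,0,0]
    - [0,0,0,0]

```text
t: 4.4
ee_pos: [536.2, 158.4, 129.6]
orientation: [-1.57, 0.075, -0.073]
ft_force: [-0.6, -0.2, 0.2]
width: 61.8
```

arm_command:
  targets:
    - [0,0,0,0]
    - [0,0,0,0]
    - [0,0,0,0]
    - [0,0,0,0]
    - [0,0,0,0]
    - [0,0,0,0]
    - [0,0,0,0]
    - [0,0,0,0]
  gripper: 0

```text
t: 5.07
ee_pos: [537.4, 157.7, 129.8]
orientation: [-1.569, 0.075, -0.075]
ft_force: [-1.0, -0.1, 1.3]
width: 18.0
```

arm_command:
  targets:
    - [0,-10,0,0]
    - [0,-20,0,0]
    - [0,-20,0,0]
    - [0,-20,0,0]
    - [0,-20,0,0]
    - [0,-20,0,0]
    - [0,-20,0,0]
    - [0,-10,0,0]
    - [0,0,0,0]
    - [0,0,0,0]

```text
t: 5.9
ee_pos: [537.2, 157.7, 269.7]
orientation: [-1.569, 0.075, -0.075]
ft_force: [-0.0, -0.8, -2.9]
width: 17.7
```

```bash
python3 - <<'E'
from h import *
o=st()
im={n:get_image(n) for n in("scene","top")}
g=o["ee_pos"]+[0,0,-3]
u,v=proj("scene",g)[0].astype(int);a=cv2.resize(im["scene"][v-45:v+75,u-50:u+50],(400,480),interpolation=cv2.INTER_CUBIC)
u,v=proj("top",g)[0].astype(int);b=cv2.resize(im["top"][v-60:v+60,u-50:u+50],(400,480),interpolation=cv2.INTER_CUBIC)
cv2.imwrite("pics/c4.png",np.clip(np.hstack([a,b])*1.4,0,255).astype(np.uint8))
E
```

```text
t 5.9 p [537.2 157.7 269.7] yaw -5.48 F [-0.  -0.8 -2.9] w 17.7 q6 0.36 ydir [ 0.  0. -1.]
```

View pics/c4.png

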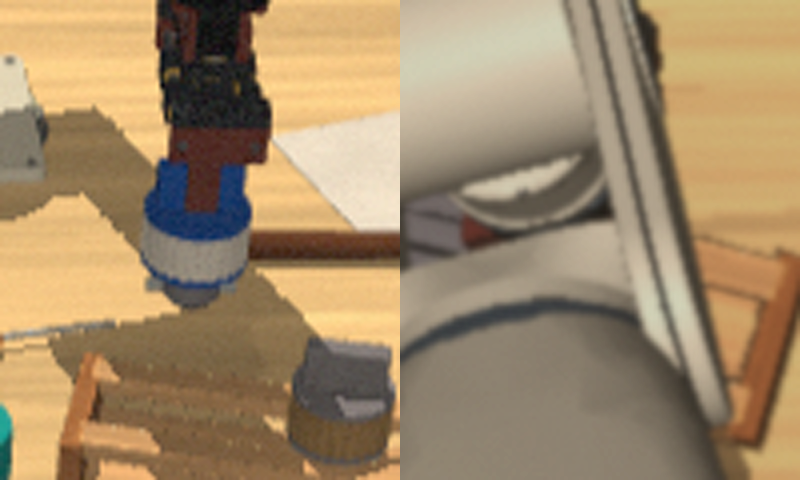

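```bash
python3 - <<'E'
from h import *
o=st();p=o["ee_pos"]
u0=int(proj("scene",p+[0,0,-3])[0,0])-50
from workcell import *
c=cv2.imread("pics/c4.png")[:, :400]
h=cv2.cvtColor(c,cv2.COLOR_BGR2HSV)
# drum + blue cap widths per row
for r in (205,215,222,240,250,260,270,283):
    m=(h[r,:,1]>130)&(h[r,:,0]>95)&(h[r,:,0]<130) if r<226 or r>275 else (h[r,:,1]<75)
    x=np.where(m[120:270])[0]+120;print(r,x.min(),x.max(),(x.min()+x.max())/2) if len(x) else 0
for dz in(-25,-44.7,-70,-90):
    q=proj("scene",p+[0,0,dz])[0];print(dz,"crop col",(q[0]-u0+.5)*4-.5,q[1])
q=proj("scene",[p+[0,0,-44.7],p+[0,10,-44.7]]);print("px/10mm y",q[1]-q[0])
# plan
plan(p,yawof(o),[(537.2,157.7,269.7,92,30),(565,-161.3,269.7,92,25)])
E
```

```text
t 6.0 p [536.5 157.6 268.3] yaw -5.48 F [-0.7  0.2 -2.6] w 18.2 q6 0.36 ydir [-0.002 -0.001 -1.   ]
205 146 246 196.0
215 148 249 198.5
222 152 245 198.5
240 141 248 194.5
250 140 246 193.0
260 141 247 194.0
270 148 244 196.0
283 170 218 194.0
-25 crop col 202.84709223022628 217.8573793986033
-44.7 crop col 200.7127985808329 223.55759968328036
-70 crop col 198.01248584682162 230.77009163626354
-90 crop col 195.90953213204466 236.3874817841529
px/10mm y [ 3.40175453 -0.1053445 ]
turn 14 x [0,0,0,-0.1215]
move 1 x [ 0.12 -1.36 -0.73] total [ 0.1 -1.4 -0.7]
move 13 x [-24.6   -0.    -1.28] total [-319.8   -0.   -16.7]
```

```bash
python3 - <<'E'
from h import *
o=get_obs();p=[536.8,157.7,269.5]
plan(p,yawof(o),[(*p,2,30),(565,-161.3,269.5,2,22),(565,-161.3,235,2,12)])
E
```

```text
turn 2 x [0,0,0,-0.0652]
move 15 x [  1.14  -0.   -21.32] total [  17.    -0.  -319.8]
move 3 x [ 0.  11.5  0. ] total [ 0.  34.5  0. ]
```

arm_command:
  targets:
    - [0,0,0,-0.0652]
    - [0,0,0,-0.0652]
    - [1,0,-10,0]
    - [1,0,-20,0]
    - [1,0,-22,0]
    - [1,0,-22,0]
    - [1,0,-22,0]
    - [1,0,-22,0]
    - [1,0,-22,0]
    - [1,0,-22,0]
    - [1,0,-22,0]
    - [1,0,-22,0]
    - [1,0,-22,0]
    - [1,0,-22,0]
    - [1,0,-22,0]
    - [2,0,-22,0]
    - [2,0,-15.8,0]
    - [0,0,-10,0]

```text
t: 7.5
ee_pos: [565.2, -163.3, 268.8]
orientation: [-1.571, -0.024, 0.026]
ft_force: [-1.1, 0.9, -1.8]
width: 18.0
```

arm_command:
  targets:
    - [0,11.5,0,0]
    - [0,11.5,0,0]
    - [0,11.5,0,0]
    - [0,0,0,0]
    - [0,0,0,0]
    - [0,0,0,0]

```text
t: 8.0
ee_pos: [565.5, -160.5, 235.0]
orientation: [-1.57, -0.028, 0.028]
ft_force: [0.1, 0.6, -2.2]
width: 17.7
```

```bash
python3 - <<'E'
from h import *
o=st();p=o["ee_pos"];im=get_image("scene");cv2.imwrite("pics/s5.png",im)
c=cv2.resize(im[170:300,190:310],None,fx=4.6,fy=4.6,interpolation=cv2.INTER_CUBIC)
cv2.imwrite("pics/c5.png",np.clip(c*1.4,0,255).astype(np.uint8))
for dz in(-3.7,-21.7,-44.7,-67.7,-90.7,-103.7):
    q=proj("scene",p+[0,0,dz])[0];print(dz,"crop",((q-[190,170])+.5)*4.6-.5)
print("port crop",(proj("scene",[565,-161.3,110])[0]-[190,170]+.5)*4.6-.5)
E
```

```text
t 8.0 p [ 565.5 -160.5  235. ] yaw 2.05 F [ 0.1  0.6 -2.2] w 17.7 q6 -0.33 ydir [-0.  0. -1.]
-3.7 crop [273.25766434 279.84306122]
-21.7 crop [274.05685468 304.06560524]
-44.7 crop [275.06376234 334.5894131 ]
-67.7 crop [276.05499791 364.6442213 ]
-90.7 crop [277.03092684 394.24083176]
-103.7 crop [277.57590246 410.77064325]
port crop [277.20224103 437.09420634]
```

View pics/c5.png

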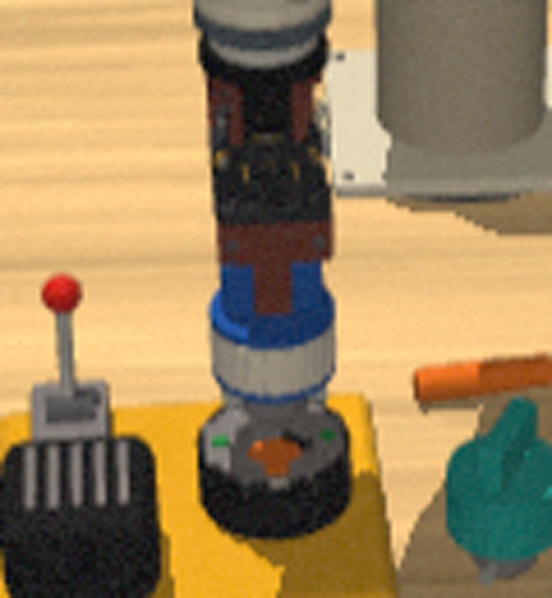

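Relative to the port, the drum (column 272 vs collar 274) matches the prediction, so the grasp is centred within about 0.5 mm. I rotate to yaw 92°, trim y, and descend to just above the mouth.

arm_command:
  targets:
    - [-0.4,0,-0.6,-0.1208]
    - [0,0,0,-0.1208]
    - [0,0,0,-0.1208]
    - [0,0,0,-0.1208]
    - [0,0,0,-0.1208]
    - [0,0,0,-0.1208]
    - [0,0,0,-0.1208]
    - [0,0,0,-0.1208]
    - [0,0,0,-0.1208]
    - [0,0,0,-0.1208]
    - [0,0,0,-0.1208]
    - [0,0,0,-0.1208]
    - [0,0,0,-0.1208]
    - [0,10,0,0]
    - [0,10,0,0]
    - [0,0,0,0]
    - [0,0,0,0]
    - [0,0,0,0]

```text
t: 9.55
ee_pos: [565.0, -161.8, 214.9]
orientation: [-1.193, -1.233, 1.234]
ft_force: [1.4, 0.4, -2.1]
width: 17.9
```

```bash
python3 - <<'E'
from h import *
o=st();plan(o["ee_pos"],yawof(o),[(565.1,-161.3,o["ee_pos"][2],92,5)])
im=get_image("scene");c=cv2.resize(im[210:300,210:300],None,fx=6,fy=6,interpolation=cv2.INTER_CUBIC)
cv2.imwrite("pics/c6.png",np.clip(c*1.4,0,255).astype(np.uint8))
E
```

```text
t 9.55 p [ 565.  -161.8  214.9] yaw 91.89 F [ 1.4  0.4 -2.1] w 17.9 q6 -1.9 ydir [-0.001  0.    -1.   ]
move 1 x [ 0.48 -0.   -0.1 ] total [ 0.5 -0.  -0.1]
```

View pics/c6.png

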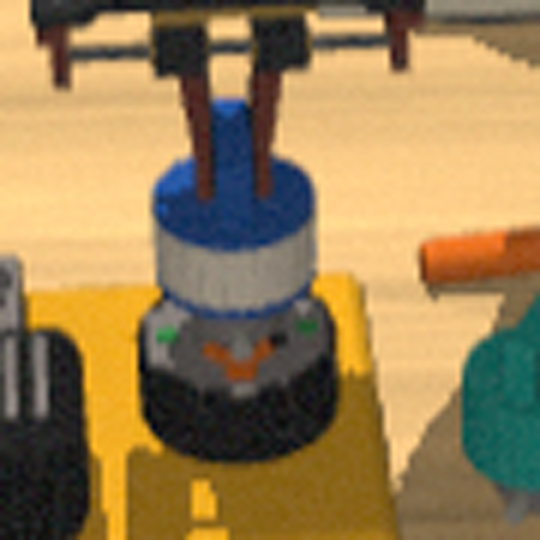

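The stem is over the port: drum centre column is 234 and collar 237, the expected perspective difference. I push in.

arm_command:
  targets:
    - [0.3,5,0,0]
    - [0,5,0,0]
    - [0,4,0,0]
    - [0,3,0,0]
    - [0,3,0,0]
    - [0,0,0,0]
    - [0,0,0,0]

```text
t: 10.18
ee_pos: [564.9, -161.5, 195.4]
orientation: [-1.192, -1.234, 1.235]
ft_force: [-2.7, 0.8, 3.4]
width: 17.8
```

arm_command:
  targets:
    - [0,3,0,0]
    - [0,3,0,0]
    - [0,3,0,0]
    - [0,3,0,0]
    - [0,2.7,0,0]
    - [0,0,0,0]
    - [0,0,0,0]
    - [0,0,0,0]

```text
t: 10.85
ee_pos: [565.1, -161.6, 181.3]
orientation: [-1.193, -1.235, 1.235]
ft_force: [-3.4, 1.3, 10.6]
width: 17.7
```

```bash
python3 - <<'E'
from h import *
o=st();print(o["moment"])
E
```

```text
t 10.85 p [ 565.1 -161.6  181.3] yaw 91.98 F [-3.4  1.3 10.6] w 17.7 q6 -1.9 ydir [ 0. -0. -1.]
[ 0.3331468   1.07466525 -0.02165308]
```

Force 10.6 N equals the spring minus the weight, so the pins are through. I go 1 mm deeper and turn clockwise.

arm_command:
  targets:
    - [0,1,0,0]
    - [0,0,0,0]
    - [0,0,0,0.1]
    - [0,0,0,0.1]
    - [0,0,0,0.1]
    - [0,0,0,0.1]
    - [0,0,0,0]

```text
t: 11.43
ee_pos: [566.2, -162.0, 180.9]
orientation: [-1.365, -0.934, 0.931]
ft_force: [-2.4, -0.2, 9.9]
width: 17.7
```

```bash
python3 - <<'E'
from h import *
o=st();print(o["moment"])
E
```

```text
t 11.43 p [ 566.2 -162.   180.9] yaw 68.75 F [-2.4 -0.2  9.9] w 17.7 q6 -1.5 ydir [ 0.003 -0.001 -1.   ]
[ 0.10148314  0.51535783 -0.08813946]
```

arm_command:
  targets:
    - [0,0,0,0.1]
    - [0,0,0,0.1]
    - [0,0,0,0.1]
    - [0,0,0,0.1]
    - [0,0,0,0.1]
    - [0,0,0,0.1]
    - [0,0,0,0.1]
    - [0,0,0,0.1]
    - [0,0,0,0.1]
    - [0,0,0,0.1]
    - [0,0,0,0.1]
    - [0,0,0,0.08]
    - [0,0,0,0]
    - [0,0,0,0]
    - [0,0,0,0]

```text
t: 12.68
ee_pos: [565.5, -161.8, 180.8]
orientation: [-1.571, -0.021, 0.019]
ft_force: [-3.9, 0.8, 12.9]
width: 18.1
```

```bash
python3 - <<'E'
from h import *
o=st();print(o["moment"])
im=get_image("scene");c=cv2.resize(im[210:300,200:300],None,fx=6,fy=6,interpolation=cv2.INTER_CUBIC)
cv2.imwrite("pics/c7.png",np.clip(c*1.4,0,255).astype(np.uint8))
E
```

```text
t 12.68 p [ 565.5 -161.8  180.8] yaw 1.45 F [-3.9  0.8 12.9] w 18.1 q6 -0.32 ydir [ 0.001 -0.001 -1.   ]
[0.16722765 1.0645073  0.02946785]
```

View pics/c7.png

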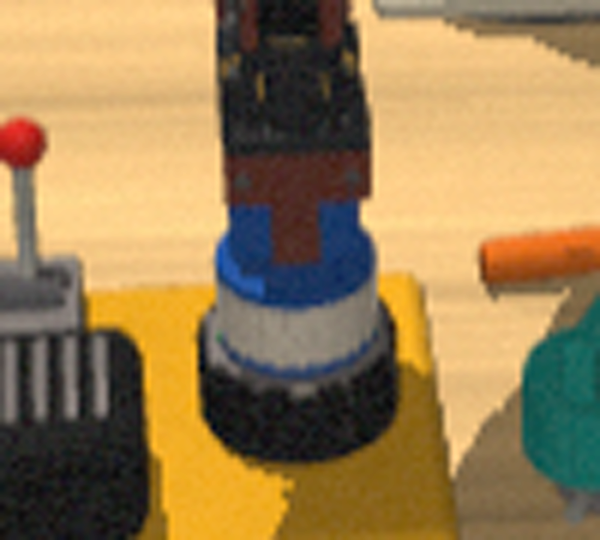

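The cartridge is fully seated and turned a quarter turn, with the bar along y. I ease up with the spring, then release.

arm_command:
  targets:
    - [0,-2,0,0]
    - [0,-2,0,0]
    - [0,-2,0,0]
    - [0,-2,0,0]
    - [0,0,0,0]
    - [0,0,0,0]

```text
t: 13.23
ee_pos: [565.5, -161.8, 188.3]
orientation: [-1.571, -0.021, 0.019]
ft_force: [-2.9, 1.2, 8.1]
width: 17.7
```

arm_command:
  targets:
    - [0,0,0,0]
    - [0,0,0,0]
    - [0,0,0,0]
    - [0,0,0,0]
    - [0,0,0,0]
    - [0,0,0,0]
  gripper: 60

```text
t: 13.73
ee_pos: [565.0, -161.5, 187.3]
orientation: [-1.571, -0.02, 0.02]
ft_force: [-0.7, 0.2, -0.7]
width: 51.9
```

arm_command:
  targets:
    - [0,-15,0,0]
    - [0,-25,0,0]
    - [0,-25,0,0]
    - [0,-20,0,0]
    - [0,0,0,0]
    - [0,0,0,0]

```text
t: 14.23
ee_pos: [565.6, -161.7, 273.4]
orientation: [-1.571, -0.022, 0.018]
ft_force: [0.3, -0.3, 0.6]
width: 52.4
```

```bash
python3 - <<'E'
from h import *
np.set_printoptions(precision=1,suppress=True)
o=st()
im=get_image("scene");t=get_image("top")
a=cv2.resize(im[190:310,190:290],(400,480),interpolation=cv2.INTER_CUBIC)
b=cv2.resize(t[150:270,350:450],(400,480),interpolation=cv2.INTER_CUBIC)
cv2.imwrite("pics/c8.png",np.clip(np.hstack([a,b])*1.4,0,255).astype(np.uint8))
for z in(85.5+118,85.5+82,85.5+40):print(z,(proj("scene",[565,-161.3,z])[0]-[190,190]+.5)*4-.5)
s=tip_of("scene","start_tip");print([(r["at"],round(r["conf"],2)) for r in s[:3]])
h=cv2.cvtColor(im,cv2.COLOR_BGR2HSV);m=(cv2.inRange(h,(0,180,60),(4,255,255))|cv2.inRange(h,(174,180,60),(180,255,255)));m[:, :185]=0;m[:,225:]=0;m[:215]=0;m[250:]=0
y,x=np.where(m);print("knob scene",x.mean(),y.mean(),len(x))
E
```

```text
t 14.23 p [ 565.6 -161.7  273.4] yaw 1.44 F [ 0.3 -0.3  0.6] w 52.4 q6 -0.32 ydir [ 0. -0. -1.]
203.5 [237.5 195.3]
167.5 [238.9 236.4]
125.5 [240.4 283.1]
[([200.3, 235.1], 0.67)]
knob scene 202.73809523809524 233.35714285714286 42
```

View pics/c8.png

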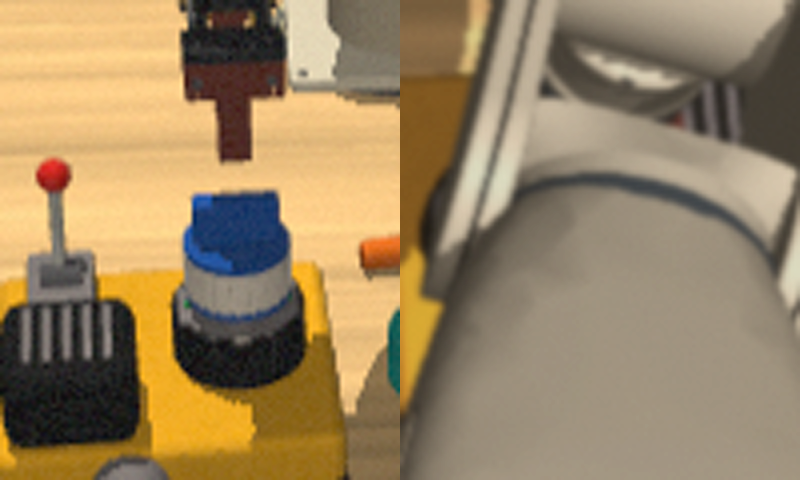

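Cartridge looks locked: bar top at (236,194) against a predicted (237.5,195) for a 24.5 mm seat. Next the lever; I plan from the current pose with the fingers closed.

```bash
python3 - <<'E'
from h import *
print(tri([202.7,233.4],[439.8,240.0]),tri([202.7,233.4],[440.5,240.5]))
o=st();plan(o["ee_pos"],yawof(o),[(425,-296,273.4,1.44,25),(425,-296,161,1.44,20),(455,-296,161,1.44,5)])
E
```

```text
[ 469.82943532 -297.56171114  160.73442621] [ 468.75848121 -298.41903365  160.26072197]
t 14.38 p [ 564.2 -161.3  271. ] yaw 1.44 F [-0.9 -0.3  0.1] w 52.4 q6 -0.32 ydir [-0.002  0.001 -1.   ]
move 8 x [-17.82  -0.3  -16.39] total [-142.6   -2.4 -131.1]
move 6 x [ 0.   18.73  0.  ] total [  0.  112.4   0. ]
move 6 x [ 5.   -0.   -0.13] total [30.  -0.  -0.8]
```

arm_command:
  targets:
    - [-10,0,-9,0]
    - [-19,0,-17.5,0]
    - [-19,0,-17.5,0]
    - [-19,0,-17.5,0]
    - [-19,0,-17.5,0]
    - [-19,0,-17.5,0]
    - [-19,0,-17.5,0]
    - [-19,0,-17,0]
    - [0,0,0,0]
    - [0,0,0,0]
  gripper: 0

```text
t: 15.22
ee_pos: [423.9, -296.8, 271.7]
orientation: [-1.57, -0.017, 0.019]
ft_force: [0.4, -0.4, 0.7]
width: 0.4
```

arm_command:
  targets:
    - [0,15,0,0]
    - [0,20,0,0]
    - [0,20,0,0]
    - [0,20,0,0]
    - [0,20,0,0]
    - [0,16,0,0]
    - [0,0,0,0]
    - [0,0,0,0]

```text
t: 15.88
ee_pos: [425.3, -295.2, 160.6]
orientation: [-1.569, -0.019, 0.022]
ft_force: [0.6, -0.0, 0.4]
width: 0.4
```

arm_command:
  targets:
    - [5,0,0,0]
    - [5,0,0,0]
    - [5,0,0,0]
    - [5,0,0,0]
    - [5,0,0,0]
    - [5,0,0,0]
    - [5,0,0,0]
    - [5,0,0,0]
    - [0,0,0,0]

```text
t: 16.63
ee_pos: [466.5, -295.2, 161.5]
orientation: [-1.571, -0.021, 0.019]
ft_force: [-1.2, 0.3, -0.2]
width: 0.7
```

```bash
python3 - <<'E'
from h import *
o=st()
im=get_image("scene")
h=cv2.cvtColor(im,cv2.COLOR_BGR2HSV);m=(cv2.inRange(h,(0,180,60),(4,255,255))|cv2.inRange(h,(174,180,60),(180,255,255)));m[:, :185]=0;m[:,225:]=0;m[:215]=0;m[265:]=0
y,x=np.where(m);print("knob scene",x.mean(),y.mean(),len(x))
for a in(0,.25,.5,.75,1.):
  print(a,proj("scene",[499.5+80*np.sin(a-.5),-295,86+80*np.cos(a-.5)]))
E
```

```text
t 16.63 p [ 466.5 -295.2  161.5] yaw 1.46 F [-1.2  0.3 -0.2] w 0.7 q6 -0.61 ydir [ 0.001 -0.    -1.   ]
knob scene 202.69811320754718 235.52830188679246 53
0 [[204.08553584 233.05369398]]
0.25 [[203.6655141  234.55002217]]
0.5 [[203.33609298 237.66256428]]
0.75 [[203.12192536 242.22949815]]
1.0 [[203.04044126 247.97314041]]
```

The lever is moving (knob row 233.4 → 235.5, about 0.33 rad) at low force. I keep pushing.

arm_command:
  targets:
    - [5,0,0,0]
    - [5,0,0,0]
    - [5,0,0,0]
    - [5,0,0,0]
    - [5,0,0,0]
    - [5,0,0,0]
    - [5,0,0,0]
    - [5,0,0,0]
    - [4,0,0,0]
    - [0,0,0,0]

```text
t: 17.52
ee_pos: [510.2, -294.0, 161.4]
orientation: [-1.571, -0.02, 0.02]
ft_force: [0.1, 0.2, -0.4]
width: 0.4
```

arm_command:
  targets:
    - [2,0,0,0]
    - [2,0,0,0]
    - [0,0,0,0]

```text
t: 17.77
ee_pos: [513.5, -293.9, 161.4]
orientation: [-1.571, -0.02, 0.02]
ft_force: [-0.8, 0.1, 0.3]
width: -0.1
```

```bash
cat >> h.py <<'E'
def knob():
    h=cv2.cvtColor(get_image("scene"),cv2.COLOR_BGR2HSV);m=(cv2.inRange(h,(0,180,60),(4,255,255))|cv2.inRange(h,(174,180,60),(180,255,255)));m[:, :185]=0;m[:,225:]=0;m[:215]=0;m[265:]=0
    y,x=np.where(m);print("knob scene",x.mean(),y.mean(),len(x))
E
python3 - <<'E'
from h import *
o=st();knob()
E
```

```text
t 17.77 p [ 513.5 -293.9  161.4] yaw 1.44 F [-0.8  0.1  0.3] w -0.1 q6 -0.57 ydir [ 0.  0. -1.]
knob scene 202.85185185185185 246.5 54
```

arm_command:
  targets:
    - [2,0,0,0]
    - [1,0,0,0]
    - [1,0,0,0]
    - [0,0,0,0]

```text
t: 18.15
ee_pos: [517.4, -293.8, 161.4]
orientation: [-1.571, -0.02, 0.02]
ft_force: [-0.4, 0.0, -0.5]
width: 0.7
```

```bash
python3 - <<'E'
from h import *
o=st();knob()
E
```

```text
t 18.15 p [ 517.4 -293.8  161.4] yaw 1.44 F [-0.4  0.  -0.5] w 0.7 q6 -0.56 ydir [-0.  0. -1.]
knob scene 202.94117647058823 247.94117647058823 51
```

arm_command:
  targets:
    - [1,0,0,0]
    - [1,0,0,0]
    - [1,0,0,0]
    - [0,0,0,0]

```text
t: 18.53
ee_pos: [518.0, -293.7, 161.3]
orientation: [-1.57, -0.016, 0.024]
ft_force: [-10.5, -1.8, 5.4]
width: 0.3
```

```bash
python3 - <<'E'
from h import *
o=st();knob()
E
```

```text
t 18.53 p [ 518.  -293.7  161.3] yaw 1.47 F [-10.5  -1.8   5.4] w 0.3 q6 -0.56 ydir [-0.005  0.001 -1.   ]
knob scene 202.9811320754717 247.9433962264151 53
```

The lever is at its stop: 10 N reaction and the knob row unchanged. I back off, rise, and take a last look.

arm_command:
  targets:
    - [-5,0,0,0]
    - [-15,0,0,0]
    - [-20,0,0,0]
    - [-20,0,0,0]
    - [-10,-15,0,0]
    - [0,-25,0,0]
    - [0,-25,0,0]
    - [0,-25,0,0]
    - [0,-20,0,0]
    - [-20,0,0,0]
    - [-20,0,0,0]
    - [-10,0,0,0]
    - [0,0,0,0]
    - [0,0,0,0]
    - [0,0,0,0]

```text
t: 19.83
ee_pos: [401.2, -297.0, 271.6]
orientation: [-1.571, -0.02, 0.019]
ft_force: [0.1, -0.5, -0.7]
width: 0.5
```

```bash
python3 - <<'E'
from h import *
o=st();knob()
im=get_image("scene");t=get_image("top")
a=cv2.resize(im[190:310,190:290],(400,480),interpolation=cv2.INTER_CUBIC)
b=cv2.resize(t[150:270,340:440],(400,480),interpolation=cv2.INTER_CUBIC)
cv2.imwrite("pics/c9.png",np.clip(np.hstack([a,b])*1.4,0,255).astype(np.uint8))
print((proj("top",[565,-161.3,203.5])[0]-[340,150]+.5)*4-.5,(proj("top",[565,-161.3,167.5])[0]-[340,150]+.5)*4-.5)
E
```

```text
t 19.83 p [ 401.2 -297.   271.6] yaw 1.43 F [ 0.1 -0.5 -0.7] w 0.5 q6 -0.69 ydir [ 0.001 -0.    -1.   ]
knob scene 202.8181818181818 248.3409090909091 44
[169.72397264 184.42886882] [160.19644248 199.39603613]
```

View pics/c9.png

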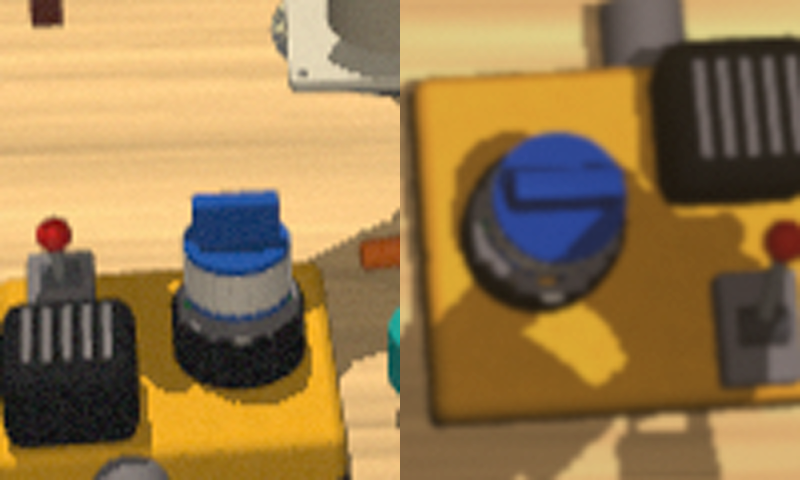

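The cap centre in the top view is at (160,198) against a predicted (160,199), the bar lies along y, and the lever is fully back. Handing in.

```bash
python3 -c "
from workcell import *
print(close_job())"
```

```text
the job is handed in; nothing more can be done
None
```

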